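Dip the vacuum pump's oil and present the rod for reading

ROBOT

A 7-joint arm with a two-finger parallel gripper is mounted at the origin on a cart in front of the work surface, level with it; the furniture and walls round the work are solid. World frame = base frame: x ahead of the robot, y to its left, z up, the work surface at z = 0. Lengths are in m, angles in rad, forces in N, time in s.
With the tool pointing down it reaches from about 0.35 to 0.775 m from the base axis. Payload 3.1 kg.
Tool frame: the origin (TCP) lies on the centre line of the jaws, within the pads' length; the fingertips stand 22 mm ahead of it and the grasp point (between the pads) lies 3 mm ahead of it (robot.tip_reach is the distance from the TCP to the fingertips, in m); z points along the fingers, y is the line along which they close (so a half turn about z gives the same grasp; the last joint's range is limited). The gripper opens to 85 mm and grips with 20 to 120 N. Pads are 22 mm wide; open, the fingers measure 114 mm over their backs; the gripper's body (76 mm by 85 mm) begins 54 mm behind the grasp point. The pads swing forward as they close: fully open they stand 13 mm farther back than shut.
Start: joints at [-1.21, 0.311, 0.014, 1.512, -0.004, 1.319, -0.027], TCP at [0.216, 0.506, 0.253] pointing down, gripper open.
Joint ranges: [-2.7, 2.7], [-0.3, 1.91], [-1.27, 1.3], [0.12, 2.57], [-1.44, 4.58], [0.2, 2.03], [-3.05, 3.05]. Speed limits (rad/s): [2.79, 2.79, 3.14, 3.14, 3.14, 3.14, 3.14].

INTERFACE

Orientations are given as a unit quaternion [x, y, z, w].
In Python, from station import robot gives the robot as it stands.
- The arm moves only by the tool drive_tool, never from a script. Its argument "moves" is a list of rows, each a list of 2 entries, a list of its own where there are three numbers: the shift along the tool's x, y, z in mm, then the turn, a rotation vector about the tool's x, y, z in degrees. A call has 1 to 5 rows; each row shifts and turns the commanded pose from where the row before left it, along the tool's axes as they then stand; what a row does not reach is not made up. A row lasts 1/10 s, in which the tool goes at most 50 mm and 8.59 degrees, less where a joint would pass 70% of its speed; a pose out of reach is approached as far as the arm can. A call is refused whole if a number of a shift passes 50 or a number of a turn 8.59, either way. A call with a gripper value outside its range is refused whole. "fingers" is the opening, from 0 (shut) to 1 (fully open), set as the call begins (left out, the last holds). The fingers move at their own pace and stop on an object; the grip force is fixed at half the most. Time passes only in rows, so rows that do not move let the fingers close. It gives the time, the measured TCP pose, the force and the opening at its end, in the units of the state.
- robot.observe(): the state, without advancing time (a new reading comes with each control period).
- robot.grab_frame(name): name is "scene" or "side" or "wrist"; returns the picture (384x512x3 uint8, blue, green, red); there is no depth.
- robot.get_calibration(name): a dict with "fov_y" (degrees; the focal length in pixels is half the picture's height over the tangent of half this angle, whatever the lens; pixels are square), "cx", "cy" (the principal point, pixels), "camera_from_world" (4x4, takes a point from world to camera coordinates); the wrist camera has in their place "T_tool_cam" (4x4, takes a point from camera to tool coordinates, whose origin is the TCP and whose axes are the flange's). Camera axes: x right, y down, z forward; pixel columns grow to the right and rows downward; lengths in m; the calibration is good to about 2 mm. A picture is of the moment at which its call begins: read the wrist's pose just before it. get_calibration takes no time and is no camera call.
- robot.close_job(): hands the job in, once; it reports no verdict.
The state is a dict: "t": time; "joint_positions": joint angles; "dq": joint speeds; "effort": joint torques, N m; "ee_pos": TCP position; "ee_rot": TCP orientation; "wrist_force": force on the tool from outside, world axes, zero at the start; "moment": the same for the moment, N m; "gripper_width": finger opening in m.
Only numpy, scipy, OpenCV 4.12 (cv2) and the standard library are available. Lean on these libraries where they do the work, as an engineer would, in place of code of your own. Each camera call takes 0.05 s, during which the arm holds its last target. There are 200 camera calls.

TASK

Check the vacuum pump's oil with its dip rod, the one with a collar below the grip: turn the wing knob clockwise until the dust cover has swung to its stop and the dip tube's mouth is free, push the rod down the slanting tube until its collar sits on the mouth, then draw it right out. Finish while still holding the rod level in the gripper, its tip a few centimetres above the middle of the white porcelain dish, to be read there; leave the cover open and everything else where it stands, and put nothing down.

Things in the scene. Friction and masses are not known exactly. Their poses are not given: they have to be found in the camera images.
- dip_tube: Guide tube slanting up out of the right-hand end of the grey bench vacuum pump, fixed to it. Origin: centre of its mouth, 150 mm above the bench. +y runs down the bore, 30 degrees below level; x is level. Round bore 14 mm wide, 125 mm deep, clear at the bottom; over its last 15 mm the mouth flares to 24 mm inside, 29 mm outside. The wing knob stands over the tube, the oil case (150 mm high) starts 55 mm behind the mouth.
- knob_grip (a point): Grip point of the wing knob that turns the dust cover: black bar 10 mm thick, 42 long, 24 high, on a vertical axis over the tube, 32 mm (level) behind the mouth. Point on the axis, 10 mm below the bar's top, 196 mm above the bench. z up; y along the bar (fingers close along x); shut, y points like the tube's y seen from above. 10 mm free below the bar, then the cover's arm.
- cover (a joint): Angle of the dust cover with its wing knob, rad: 0 = shut (steel flap across the tube's mouth), growing as it is turned clockwise seen from above, 1.35 = stop, flap swung clear to the robot's side of the tube. Starts nearly shut; turns with 0.05 N m and stays where it is left. The flap is in the rod's way below about 0.9.
- rod_grip (a point): Dip rod, 233 mm long, 0.10 to 0.18 kg, lying level in one of the rest's two notches. Point on its axis, at the middle of its black square grip (16 x 16 mm, 100 long). +y runs along the rod to the tip, z up. Along +y from here: grip ends at 50 mm, collar (30 mm wide) 62 to 68, shaft 10 mm thick to the tip at 183 mm, last 6 mm tapered. Balance point near the collar; a rest upright crosses under it 40 mm behind.
- rod_collar (a point): Centre of the dip rod's collar on its face towards the tip, the face that seats on the tube's mouth; on the rod's axis, with the rod's axes. A rest upright crosses under the shaft 60 mm beyond it.
- rod_tip (a point): Tip of the dip rod, on its axis, with the rod's axes; two dark reading marks lie 16 and 33 mm before it.
- dip_rod: The dip rod as a whole: origin and axes as those of the collar point.
- dish: Shallow white porcelain dish, 96 mm wide, 26 mm high, loose on the bench; it is to catch drips. Origin: centre of its underside.
- stirrer: Stirring rod in the other notch of the rest, 66 mm beside the dip rod: the same black grip, but no collar and a flat paddle at the tip. To be left alone. Origin on its axis, 68 mm from the middle of its grip towards the paddle.
- rest: White plastic rest, fixed, 122 x 200 mm, with two notched uprights 8 mm thick, 71 mm high, 168 mm apart. Origin: centre of its underside. The rods lie along its y axis, 33 mm either side of the middle, tips to +y, axes 62 mm above the bench.
- pump: The pump, fixed, about 130 x 350 x 192 mm with its carrying handle; origin on the bench under the oil case, y along the motor. In its frame the tube's mouth is at (0, -115, 150) mm and the knob's axis at (0, -83) mm.
- tissue: Crumpled tissue, about 50 mm, bystander.
- small_beaker: Small beaker, 55 mm wide, 71 mm high, bystander.
- indicator_bottle: Small white bottle, 36 mm wide, 75 mm high, bystander.
- indicator_bottle2: Small white bottle, 31 mm wide, 58 mm high, bystander.
Things that resemble listed ones, but are neither listed nor needed, are in the scene too. Several things look just like the dish: the one meant starts farthest to the robot's left.

How it is judged:
On the way, in this order (a step that is already met when the one before it is completed fails the run):
1. the dust cover is swung fully open (value of joint cover above 1.15 rad), for 0.2 s.
2. the rod is in the tube, its collar seated on the mouth (distance between rod_collar and dip_tube below 0.006 m and angle between the y axis of dip_rod and the y axis of dip_tube, either way round below 0.1 rad), for 0.1 s.
At the end, for the whole second after the job is handed in: The gripper holds the dip rod still and level within 8 degrees, touching neither dish, pump nor rest; its tip is 40 to 160 mm above the dish's underside and within 35 mm of its middle from above; the dish stands upright within 20 mm of its start; the cover is over 1.0 rad open (contact force between the fingers and dip_rod above 1 N and angle between rod_tip's own y axis and vertical between 1.431 and 1.711 rad and horizontal distance between rod_tip and dish below 0.035 m and z of rod_tip in the frame of dish between 0.04 and 0.16 m and linear speed of dip_rod below 0.03 m/s and value of joint cover above 1 rad and contact force between dip_rod and dish below 0.05 N and contact force between dip_rod and pump below 0.05 N and contact force between dip_rod and rest below 0.05 N and distance of dish from where it was at the start of the episode below 0.02 m and angle between dish's own z axis and vertical below 0.1 rad); the arm keeps its last pose, push and grip.
It fails at once if the stirring rod is moved by more than 30 mm (distance of stirrer from where it was at the start of the episode above 0.03 m).
It fails at once if another thing standing on the bench is moved by more than 30 mm (distance of any of tissue, small_beaker, indicator_bottle, indicator_bottle2 from where it was at the start of the episode above 0.03 m).
It also fails if it takes over 58 s, if anything falls off the work surface, if the arm or the gripper's body presses on something with over 40 N, if the wrist force passes 120 N, or if a joint passes its speed limit or range.

## Working session

There is one attempt and no reset: what is moved stays moved. The work goes in short steps, Python scripts to look and compute and a tool call to move; the robot and the scene stay as the last step left them, time stands still between calls to the robot, and variables do not carry over. Pictures are saved under pics/ and viewed, on a budget of 10 in all, crops included, one or two more only if the job needs it, and the job is handed in when it is done.

Besides the shell and the picture viewer there is one more tool, called after "Emit:" in YAML: its name, and indented under it one key for each argument. drive_tool: Moves the arm, as the interface text tells. Its arguments: {"type":"object","properties":{"moves":{"type":"array"},"fingers":{"type":"number"}},"required":["moves"]}

```bash
ls; mkdir -p pics
python3 - <<'E'
from station import robot
import cv2,numpy as np
s=robot.observe();print({k:np.round(v,3).tolist() for k,v in s.items()})
for n in("scene","side","wrist"):
    c=robot.get_calibration(n);print(n,{k:np.round(v,4).tolist() for k,v in c.items()})
a=robot.grab_frame("scene");b=robot.grab_frame("side")
cv2.imwrite("pics/scene.png",a);cv2.imwrite("pics/side.png",b)
cv2.imwrite("pics/s1.png",cv2.resize(a,(800,600),interpolation=cv2.INTER_CUBIC))
cv2.imwrite("pics/d1.png",cv2.resize(b,(800,600),interpolation=cv2.INTER_CUBIC))
E
```

```text
pics
{'t': 0.0, 'joint_positions': [-1.21, 0.312, 0.014, 1.513, -0.004, 1.319, -0.027], 'dq': [0.001, -0.001, 0.001, -0.001, -0.001, 0.001, 0.001], 'effort': [0.0, -37.993, 0.146, -23.058, 0.012, 0.014, -0.0], 'ee_pos': [0.215, 0.505, 0.252], 'ee_rot': [0.2, 0.98, -0.001, -0.0], 'wrist_force': [-0.755, 0.031, -1.171], 'moment': [0.05, 0.004, 0.023], 'gripper_width': 0.085}
scene {'fov_y': 50.5795, 'cx': 253.2949, 'cy': 191.089, 'camera_from_world': [[0.4965, -0.8679, 0.0142, -0.2818], [-0.5454, -0.3246, -0.7728, 0.3635], [0.6753, 0.3759, -0.6345, 0.9283], [0.0, 0.0, 0.0, 1.0]]}
side {'fov_y': 54.9636, 'cx': 259.8636, 'cy': 197.683, 'camera_from_world': [[0.8919, -0.4523, -0.0034, -0.462], [-0.1988, -0.3852, -0.9012, 0.2019], [0.4063, 0.8044, -0.4335, 1.0642], [0.0, 0.0, 0.0, 1.0]]}
wrist {'fov_y': 63.5941, 'cx': 249.6233, 'cy': 189.0437, 'T_tool_cam': [[-0.0002, -0.9485, -0.3168, 0.0816], [1.0, 0.0002, -0.0013, -0.0013], [0.0013, -0.3168, 0.9485, -0.1213], [0.0, 0.0, 0.0, 1.0]]}
```

View pics/s1.png

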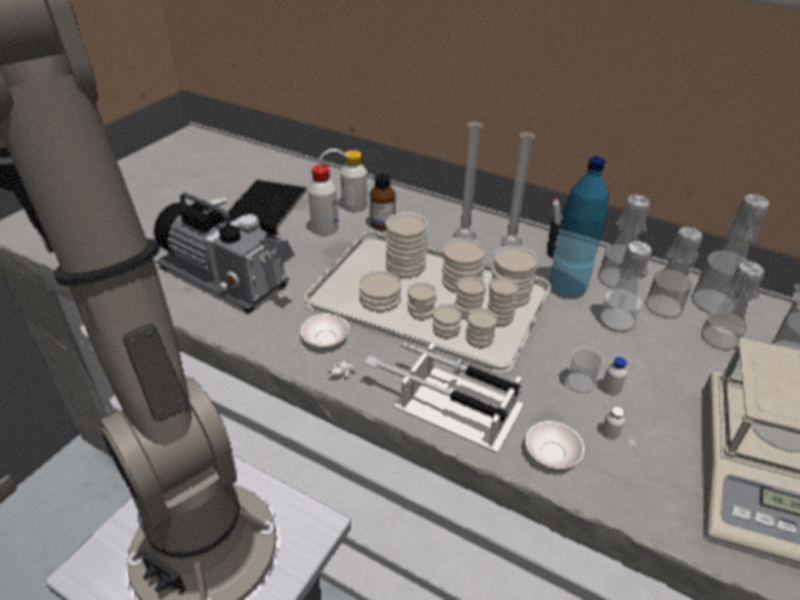

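View pics/d1.png

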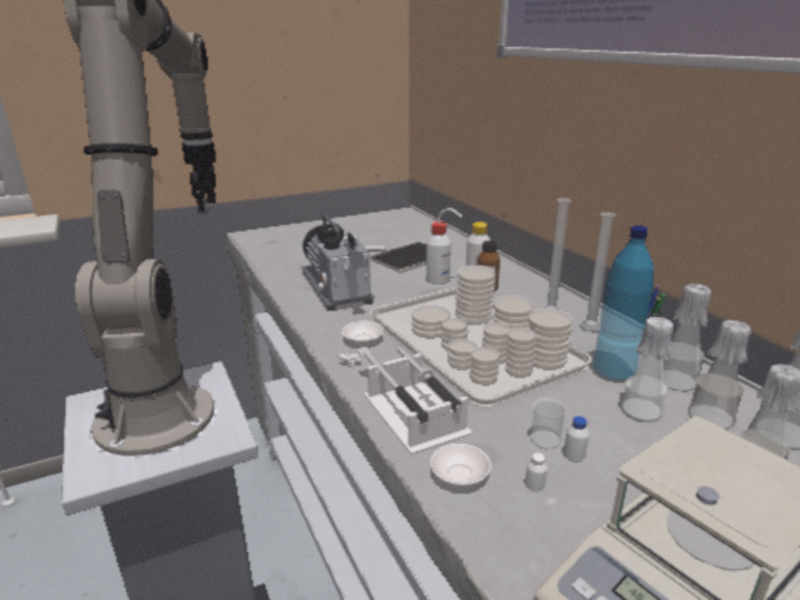

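The scene view shows two dish candidates, at about (325,332) and (553,446) in the 800 px picture. The one at (325,332), next to the pump, is farther to the robot's left. The pump is at (225,250) and the rest at (460,395), with the nearer rod at (480,405). I'll confirm these in one enlarged composite.

```bash
cat > h.py <<'E'
import numpy as np,cv2
from scipy.optimize import least_squares
from scipy.spatial.transform import Rotation as R
from station import robot
def K(c,h=384):
    f=h/2/np.tan(np.radians(c["fov_y"])/2);return f,c["cx"],c["cy"]
def cam(n,s=None):
    c=robot.get_calibration(n)
    if n=="wrist":
        T=np.eye(4);T[:3,:3]=R.from_quat(s["ee_rot"]).as_matrix();T[:3,3]=s["ee_pos"]
        return K(c),np.linalg.inv(T@np.array(c["T_tool_cam"]))
    return K(c),np.array(c["camera_from_world"])
def proj(P,C):
    (f,cx,cy),M=C;q=np.atleast_2d(P)@M[:3,:3].T+M[:3,3];return np.c_[f*q[:,0]/q[:,2]+cx,f*q[:,1]/q[:,2]+cy]
def onz(uv,z,C):
    (f,cx,cy),M=C;d=M[:3,:3].T@np.array([(uv[0]-cx)/f,(uv[1]-cy)/f,1]);o=-M[:3,:3].T@M[:3,3];return o+d*(z-o[2])/d[2]
def tri(obs):
    return least_squares(lambda P:np.ravel([proj(P,C)[0]-uv for uv,C in obs]),[.5,0,.1]).x
def crop(a,x,y,w,h,W,H):return cv2.resize(a[y:y+h,x:x+w],(W,H),interpolation=cv2.INTER_CUBIC)
E
python3 - <<'E'
from h import *
S=cam("scene");D=cam("side");k=.64
for n,p,q,z in(("dishA",(325,332),(362,335),.015),("dishB",(553,446),(460,468),.015)):
    print(n,onz(np.array(p)*k,z,S).round(3),onz(np.array(q)*k,z,D).round(3))
a=cv2.imread("pics/scene.png");b=cv2.imread("pics/side.png")
o=np.vstack([np.hstack([crop(a,95,115,100,75,400,300),crop(b,185,130,100,75,400,300)]),np.hstack([crop(a,190,190,160,120,400,300),crop(b,200,190,120,90,400,300)])])
cv2.imwrite("pics/c1.png",o)
E
```

```text
dishA [0.462 0.103 0.015] [0.455 0.099 0.015]
dishB [ 0.423 -0.385  0.015] [ 0.419 -0.385  0.015]
```

View pics/c1.png

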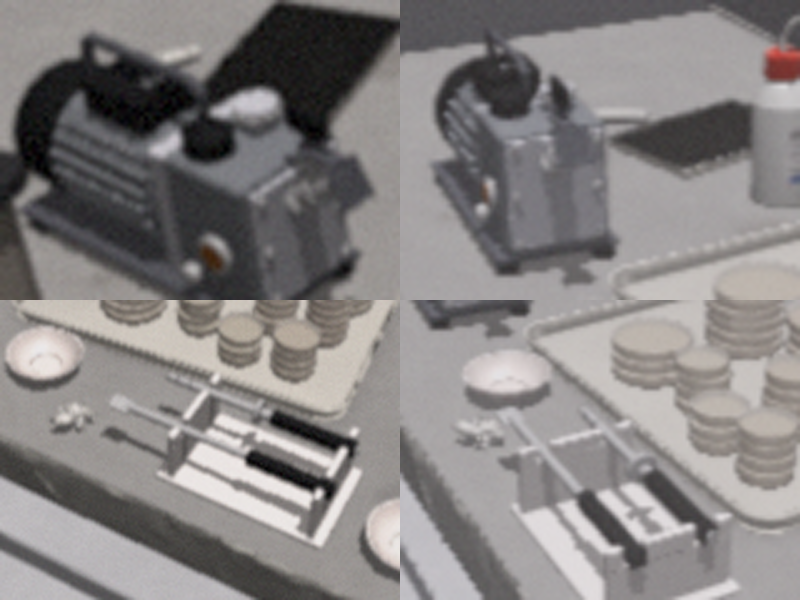

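The composite shows the rest's two rods:
- **Far rod:** it has a collar at scene crop (263,410) and side crop (640,460), so this is the dip rod.
- **Near rod:** it has a paddle at (120,403), so this is the stirrer.

The wing knob is at crop (313,123) in the scene view and (558,95) in the side view, and the flap is in front of the tube at (350,180). The dish is A. I'll compute rough positions.

Run:
```python
from h import *
S=cam("scene");D=cam("side")
t=lambda x,y:(x/4+95,y/4+115); u=lambda x,y:((x-400)/4+185,y/4+130)
v=lambda x,y:(x/2.5+190,(y-300)/2.5+190); w=lambda x,y:((x-400)/3.3333+200,(y-300)/3.3333+190)
def pr(n,a,b,z):print(n,tri([(a,S),(b,D)]).round(3),onz(a,z,S).round(3),onz(b,z,D).round(3))
pr("knob",t(313,123),u(558,95),.19)
pr("flap",t(350,180),u(575,145),.15)
pr("case foot corner near",t(250,300),u(510,265),.0)
pr("rear",v(352,441),w(712,527),.062)
pr("collar",v(263,410),w(640,460),.062)
pr("tip",v(172,378),w(588,412),.062)
pr("restcornerR",v(322,545),w(738,590),.0)
pr("restcornerL",v(160,475),w(514,508),.0)
```

```text
knob [0.495 0.241 0.196] [0.504 0.248 0.19 ] [0.497 0.251 0.19 ]
flap [0.497 0.212 0.153] [0.501 0.216 0.15 ] [0.5  0.22 0.15]
case foot corner near [0.468 0.316 0.002] [0.481 0.324 0.   ] [0.457 0.303 0.   ]
rear [ 0.472 -0.294  0.067] [ 0.478 -0.292  0.062] [ 0.474 -0.289  0.062]
collar [ 0.459 -0.194  0.076] [ 0.471 -0.189  0.062] [ 0.471 -0.173  0.062]
tip [ 0.467 -0.075  0.061] [ 0.465 -0.076  0.062] [ 0.468 -0.075  0.062]
restcornerR [ 0.476 -0.285 -0.05 ] [ 0.381 -0.306  0.   ] [ 0.494 -0.301  0.   ]
restcornerL [ 0.373 -0.113  0.006] [ 0.378 -0.111  0.   ] [ 0.376 -0.106  0.   ]
```

```bash
cat >> h.py <<'E'
def down(yaw,pitch=0):  # tool y at world yaw (deg), z down; pitch tips a +x(tool) pointing rod downward
    y=np.array([np.cos(np.radians(yaw)),np.sin(np.radians(yaw)),0]);z=np.array([0,0,-1.]);x=np.cross(y,z)
    return R.from_matrix(np.c_[x,y,z])*R.from_euler('y',-pitch,degrees=True)
def plan(p,r,n=None,s=None):
    s=s or robot.observe();p0=np.array(s["ee_pos"]);r0=R.from_quat(s["ee_rot"])
    w=(r0.inv()*r).as_rotvec(degrees=True);d=np.array(p)-p0
    n=n or int(max(np.ceil(np.linalg.norm(d)/.048),np.ceil(np.linalg.norm(w)/8.5),1))
    print("n",n,"dist",d.round(4),"turn",w.round(2))
    for i in range(n):
        print([(r0.inv().apply(d/n)*1000).round(1).tolist(),(w/n).round(2).tolist()]);r0=r0*R.from_rotvec(w/n,degrees=True)
E
python3 - <<'E'
from h import *
plan([.47,.17,.42],down(0))
E
```

```text
n 10 dist [ 0.2547 -0.3354  0.1677] turn [-0.1   0.07 66.92]
[[-36.6, -20.9, -16.7], [-0.01, 0.01, 6.69]]
[[-38.8, -16.5, -16.7], [-0.01, 0.01, 6.69]]
[[-40.4, -11.9, -16.7], [-0.01, 0.01, 6.69]]
[[-41.5, -7.1, -16.7], [-0.01, 0.01, 6.69]]
[[-42.1, -2.2, -16.8], [-0.01, 0.01, 6.69]]
[[-42.0, 2.7, -16.8], [-0.01, 0.01, 6.69]]
[[-41.4, 7.6, -16.8], [-0.01, 0.01, 6.69]]
[[-40.3, 12.4, -16.8], [-0.01, 0.01, 6.69]]
[[-38.5, 17.0, -16.8], [-0.01, 0.01, 6.69]]
[[-36.3, 21.4, -16.8], [-0.01, 0.01, 6.69]]
```

Emit:
drive_tool:
  moves:
    - [[-37,-21,-17],[0,0,6.7]]
    - [[-39,-16,-17],[0,0,6.7]]
    - [[-40,-12,-17],[0,0,6.7]]
    - [[-41,-7,-17],[0,0,6.7]]
    - [[-42,-2,-17],[0,0,6.7]]
  fingers: 0.5

```text
t: 0.6
ee_pos: [0.3435, 0.3373, 0.3386]
ee_rot: [0.476, 0.88, -0.0, -0.0]
wrist_force: [1.0, 0.9, -0.8]
gripper_width: 0.0425
```

Emit:
drive_tool:
  moves:
    - [[-42,3,-17],[0,0,6.7]]
    - [[-41,8,-17],[0,0,6.7]]
    - [[-40,12,-17],[0,0,6.7]]
    - [[-38,17,-17],[0,0,6.7]]
    - [[-36,21,-17],[0,0,6.7]]

```text
t: 1.1
ee_pos: [0.4699, 0.1712, 0.4237]
ee_rot: [0.709, 0.705, -0.0, -0.0]
wrist_force: [0.7, 0.5, -0.5]
gripper_width: 0.0424
```

Emit:
drive_tool:
  moves:
    - [[0,0,0],[0,0,0]]
    - [[0,0,0],[0,0,0]]
    - [[0,0,0],[0,0,0]]

```text
t: 1.4
ee_pos: [0.4686, 0.1739, 0.4224]
ee_rot: [0.707, 0.708, -0.001, -0.001]
wrist_force: [-0.1, 0.3, -0.2]
gripper_width: 0.0429
```

Run:
```python
from h import *
import pickle
s=robot.observe();a=robot.grab_frame("wrist");pickle.dump((s,a),open("w1.pkl","wb"))
print(s["t"],s["ee_pos"],R.from_quat(s["ee_rot"]).as_matrix().round(3).tolist(),s["joint_positions"])
cv2.imwrite("pics/w1.png",cv2.resize(a,(800,600),interpolation=cv2.INTER_CUBIC))
```

```text
1.4 [0.46861129 0.17391776 0.42241373] [[-0.001, 1.0, -0.002], [1.0, 0.001, 0.0], [0.0, -0.002, -1.0]] [-0.74282582  0.18453061  0.44524706  1.28286503 -0.080591    1.69340363
 -0.31254217]
```

View pics/w1.png

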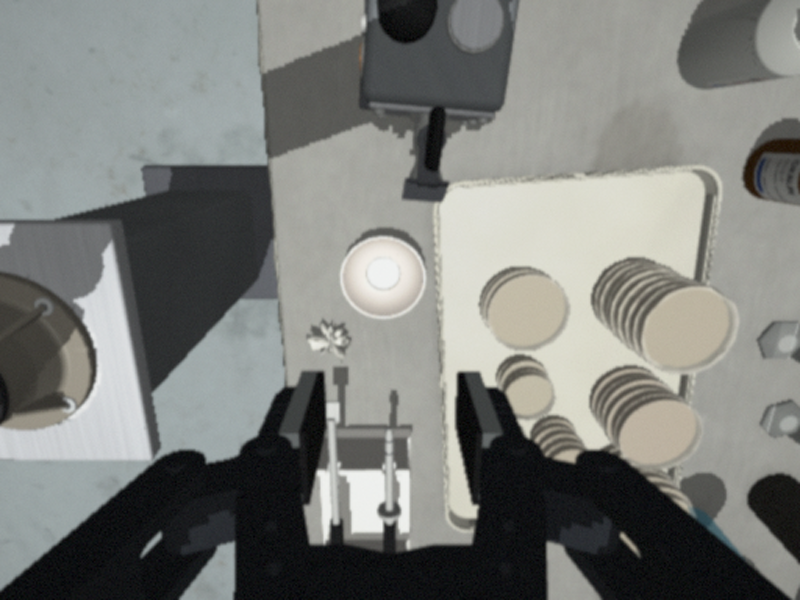

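The wrist view at t=1.4 shows the knob bar from (438,110) to (432,168) over the tube. The shut flap is at (425,190), the case's front top edge runs from (365,105) to (502,115), the target dish is centred at (383,277) and the tissue is at (330,340). The dip rod's collar shows at (388,512).

Run:
```python
from h import *
import pickle
s,a=pickle.load(open("w1.pkl","rb"));C=cam("wrist",s);k=.64
for n,p,z in(("bar far",(438,110),.206),("bar near",(432,168),.206),("caseL",(365,105),.15),("caseR",(502,115),.15),("dish rim",(383,277),.026),("dish in",(383,272),.004),("collar",(388,512),.062),("tip",(390,432),.062),("stirtip",(332,408),.062),("flapL",(405,190),.16),("flapR",(447,190),.16)):
    print(n,onz(np.array(p)*k,z,C).round(4))
g=cv2.cvtColor(a,cv2.COLOR_BGR2GRAY);m=(g<28).astype(np.uint8);m[:,:250]=0;m[:,:][:65]=0;m[115:]=0;m[:,300:]=0
n,l,st,ce=cv2.connectedComponentsWithStats(m)
for i in range(1,n):
    if st[i,4]>30:
        y,x=np.where(l==i);print(st[i],ce[i],cv2.minAreaRect(np.c_[x,y].astype(np.float32)))
# model overlay
o=crop(a,215,55,120,90,800,600)
def draw(c,yaw,col):
    cy,sy=np.cos(yaw),np.sin(yaw)
    for z in(.206,.182):
        P=np.array([[c[0]+u*cy-v*sy,c[1]+u*sy+v*cy,z] for u,v in((-.005,-.021),(.005,-.021),(.005,.021),(-.005,.021))])
        q=((proj(P,C)-[215,55])*6.667).astype(int);cv2.polylines(o,[q.reshape(-1,1,2)],True,col,1)
draw((.498,.244),0,(0,255,0));cv2.imwrite("pics/k1.png",o)
```

```text
bar far [0.4985 0.2686 0.206 ]
bar near [0.4956 0.232  0.206 ]
caseL [0.448  0.2745 0.15  ]
caseR [0.5524 0.2675 0.15  ]
dish rim [0.459  0.1023 0.026 ]
dish in [0.4587 0.1019 0.004 ]
collar [ 0.4648 -0.1895  0.062 ]
tip [ 0.4671 -0.0743  0.062 ]
stirtip [ 0.401  -0.0427  0.062 ]
flapL [0.4788 0.2123 0.16  ]
flapR [0.5115 0.2123 0.16  ]
[272  69  12  40 340] [277.62352941  88.55      ] ((277.7079162597656, 88.42079162597656), (9.253846168518066, 39.50297546386719), 5.710593223571777)
```

View pics/k1.png

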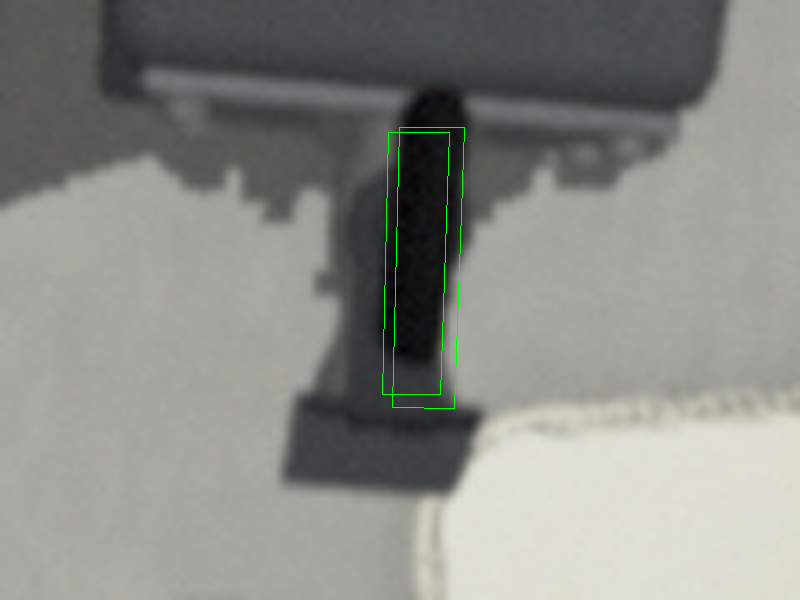

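Run:
```python
from h import *
plan([.498,.2505,.262],down(-4))
```

```text
n 4 dist [ 0.0295  0.0763 -0.1604] turn [-0.12 -0.    4.13]
[[19.1, 7.5, 40.1], [-0.03, -0.0, 1.03]]
[[19.2, 7.1, 40.1], [-0.03, -0.0, 1.03]]
[[19.3, 6.8, 40.1], [-0.03, -0.0, 1.03]]
[[19.4, 6.4, 40.1], [-0.03, -0.0, 1.03]]
```

Emit:
drive_tool:
  moves:
    - [[19,7,40],[0,0,1]]
    - [[19,7,40],[0,0,1]]
    - [[19,7,40],[0,0,1]]
    - [[19,7,40],[0,0,1]]
    - [[0,0,0],[0,0,0]]

```text
t: 1.95
ee_pos: [0.4941, 0.2514, 0.2559]
ee_rot: [0.729, 0.684, -0.007, -0.003]
wrist_force: [-0.7, 0.4, -0.8]
gripper_width: 0.0428
```

Run:
```python
from h import *
s=robot.observe();a=robot.grab_frame("wrist");C=cam("wrist",s);print(s["ee_pos"])
o=a.copy()
c=np.array([.498,.2505]);yw=np.radians(-4);cy,sy=np.cos(yw),np.sin(yw)
for z,col in((.206,(0,255,0)),):
    P=np.array([[c[0]+u*cy-v*sy,c[1]+u*sy+v*cy,z] for u,v in((-.005,-.021),(.005,-.021),(.005,.021),(-.005,.021))])
    cv2.polylines(o,[proj(P,C).astype(int).reshape(-1,1,2)],True,col,1)
cv2.imwrite("pics/k2.png",cv2.resize(o,(800,600),interpolation=cv2.INTER_CUBIC))
plan([.498,.2505,.201],down(-4))
```

```text
[0.49412586 0.25137264 0.25590404]
n 2 dist [ 0.0018  0.0008 -0.0587] turn [-0.44  0.24  0.26]
[[0.6, 1.1, 29.3], [-0.22, 0.12, 0.13]]
[[0.5, 1.0, 29.3], [-0.22, 0.12, 0.13]]
```

View pics/k2.png

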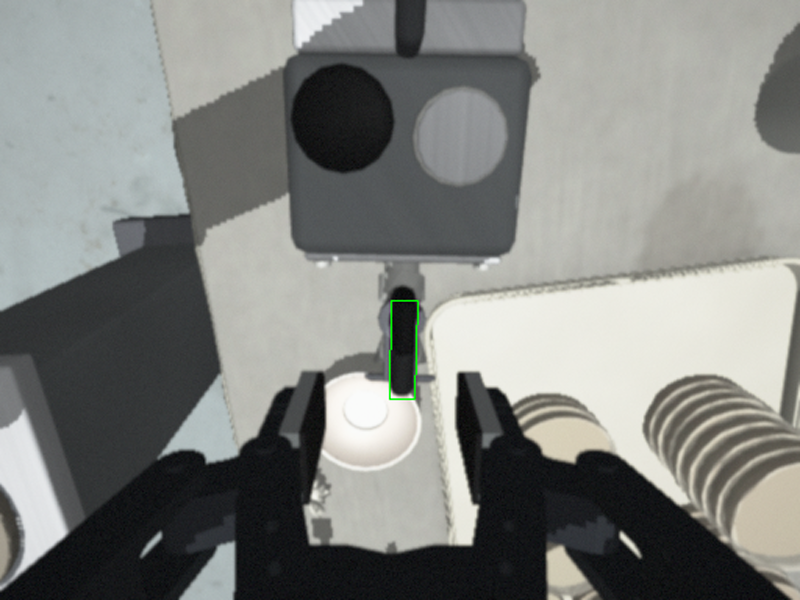

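The bar's top sits at (404,342), and the predicted box is about 2 mm short in +y. The fingers straddle it cleanly, so I'm descending.

Emit:
drive_tool:
  moves:
    - [[1,1,28],[0,0,0]]
    - [[0,1,28],[0,0,0]]
    - [[0,0,0],[0,0,0]]
    - [[0,0,0],[0,0,0]]

```text
t: 2.4
ee_pos: [0.5023, 0.2486, 0.2095]
ee_rot: [0.732, 0.682, 0.001, 0.0]
wrist_force: [0.3, -0.1, 0.3]
gripper_width: 0.0429
```

Emit:
drive_tool:
  moves:
    - [[3,-4,8],[0,0,0]]
    - [[0,0,0],[0,0,0]]

```text
t: 2.6
ee_pos: [0.4975, 0.2529, 0.2002]
ee_rot: [0.731, 0.682, 0.001, -0.0]
wrist_force: [-0.9, 0.4, 0.2]
gripper_width: 0.0426
```

Emit:
drive_tool:
  moves:
    - [[0,0,0],[0,0,0]]
    - [[0,0,0],[0,0,0]]
    - [[0,0,0],[0,0,0]]
    - [[0,0,0],[0,0,0]]
    - [[0,0,0],[0,0,0]]
  fingers: 0

```text
t: 3.1
ee_pos: [0.4982, 0.2521, 0.2]
ee_rot: [0.732, 0.681, 0.001, 0.0]
wrist_force: [-0.6, 0.0, 5.5]
gripper_width: 0.0092
```

Emit:
drive_tool:
  moves:
    - [[0,0,0],[0,0,7]]
    - [[0,0,0],[0,0,7]]
    - [[0,0,0],[0,0,7]]
    - [[0,0,0],[0,0,7]]
    - [[0,0,0],[0,0,7]]

```text
t: 3.6
ee_pos: [0.4982, 0.2521, 0.2]
ee_rot: [0.904, 0.428, 0.001, -0.0]
wrist_force: [-1.4, 0.8, 4.2]
gripper_width: 0.0091
```

Emit:
drive_tool:
  moves:
    - [[0,0,0],[0,0,8]]
    - [[0,0,0],[0,0,8]]
    - [[0,0,0],[0,0,8]]
    - [[0,0,0],[0,0,8]]
    - [[0,0,0],[0,0,8]]

```text
t: 4.1
ee_pos: [0.4981, 0.2521, 0.2]
ee_rot: [0.996, 0.093, 0.0, -0.0]
wrist_force: [0.4, 0.2, 4.1]
gripper_width: 0.0085
```

Emit:
drive_tool:
  moves:
    - [[0,0,0],[0,0,0]]
    - [[0,0,0],[0,0,0]]
    - [[0,0,0],[0,0,0]]

```text
t: 4.4
ee_pos: [0.4982, 0.2521, 0.2]
ee_rot: [0.995, 0.096, 0.0, -0.0]
wrist_force: [-1.9, -0.5, 5.0]
gripper_width: 0.0089
```

Run:
```python
from h import *
s=robot.observe();print(s["moment"],s["wrist_force"],s["joint_positions"],s["ee_pos"]);print(R.from_quat(s["ee_rot"]).as_matrix()[:,1])
```

```text
[ 0.02402705  0.24160688 -0.0228747 ] [-1.93262124 -0.46143224  5.02144874] [-0.9811012   0.41187305  0.66283485  1.59427264 -0.26509641  1.22605753
 -1.64746096] [0.49816236 0.25213841 0.20001894]
[ 1.91061705e-01 -9.81577936e-01 -4.25617264e-04]
```

Emit:
drive_tool:
  moves:
    - [[0,0,0],[0,0,0]]
    - [[0,0,0],[0,0,0]]
    - [[0,0,-30],[0,0,0]]
    - [[0,0,-45],[0,0,0]]
    - [[0,0,-10],[0,0,0]]
  fingers: 0.5

```text
t: 4.9
ee_pos: [0.5003, 0.2523, 0.2888]
ee_rot: [0.995, 0.095, 0.004, -0.001]
wrist_force: [0.5, 0.3, 0.9]
gripper_width: 0.0426
```

Run:
```python
from h import *
import pickle
s=robot.observe();a=robot.grab_frame("wrist");pickle.dump((s,a),open("w2.pkl","wb"))
plan([.465,-.245,.23],down(-1),12)
```

```text
n 12 dist [-0.0352 -0.4974 -0.0586] turn [  0.2   -0.47 -78.05]
[[-10.8, 40.1, 4.7], [0.02, -0.04, -6.5]]
[[-15.3, 38.7, 4.7], [0.02, -0.04, -6.5]]
[[-19.5, 36.7, 4.7], [0.02, -0.04, -6.5]]
[[-23.6, 34.2, 4.7], [0.02, -0.04, -6.5]]
[[-27.3, 31.4, 4.7], [0.02, -0.04, -6.5]]
[[-30.7, 28.1, 4.7], [0.02, -0.04, -6.5]]
[[-33.6, 24.4, 4.7], [0.02, -0.04, -6.5]]
[[-36.2, 20.4, 4.8], [0.02, -0.04, -6.5]]
[[-38.3, 16.2, 4.8], [0.02, -0.04, -6.5]]
[[-39.9, 11.8, 4.8], [0.02, -0.04, -6.5]]
[[-40.9, 7.2, 4.8], [0.02, -0.04, -6.5]]
[[-41.5, 2.5, 4.9], [0.02, -0.04, -6.5]]
```

Emit:
drive_tool:
  moves:
    - [[-11,40,5],[0,0,-6.5]]
    - [[-15,39,5],[0,0,-6.5]]
    - [[-20,37,5],[0,0,-6.5]]
    - [[-24,34,5],[0,0,-6.5]]
    - [[-27,31,5],[0,0,-6.5]]

```text
t: 5.45
ee_pos: [0.481, 0.0429, 0.2577]
ee_rot: [0.928, 0.372, -0.001, -0.0]
wrist_force: [0.3, -0.0, -0.4]
gripper_width: 0.0429
```

Emit:
drive_tool:
  moves:
    - [[-31,28,5],[0,0,-6.5]]
    - [[-34,24,5],[0,0,-6.5]]
    - [[-36,20,5],[0,0,-6.5]]
    - [[-38,16,5],[0,0,-6.5]]
    - [[-40,12,5],[0,0,-6.5]]

```text
t: 5.95
ee_pos: [0.4653, -0.1634, 0.2328]
ee_rot: [0.787, 0.617, -0.0, -0.001]
wrist_force: [0.3, 0.1, 0.3]
gripper_width: 0.0427
```

Emit:
drive_tool:
  moves:
    - [[-41,7,5],[0,0,-6.5]]
    - [[-41,2,5],[0,0,-6.5]]
    - [[0,0,0],[0,0,0]]
    - [[0,0,0],[0,0,0]]
    - [[0,0,0],[0,0,0]]

```text
t: 6.45
ee_pos: [0.4598, -0.2432, 0.2233]
ee_rot: [0.713, 0.701, 0.0, -0.001]
wrist_force: [0.4, 0.9, 0.3]
gripper_width: 0.0424
```

Run:
```python
from h import *
import pickle
s=robot.observe();a=robot.grab_frame("wrist");pickle.dump((s,a),open("w3.pkl","wb"))
print(s["ee_pos"],s["ee_rot"])
b=robot.grab_frame("scene");c=robot.grab_frame("side")
w2=pickle.load(open("w2.pkl","rb"))[1]
r=np.vstack([crop(w2,100,100,300,225,240,200),crop(b,95,115,100,75,240,200),crop(c,185,130,100,75,240,200)])
cv2.imwrite("pics/r1.png",np.hstack([cv2.resize(a,(560,600),interpolation=cv2.INTER_CUBIC),r]))
```

```text
[ 0.45984978 -0.2431564   0.22328802] [ 7.13210754e-01  7.00948754e-01  1.44102505e-04 -1.11519543e-03]
```

View pics/r1.png

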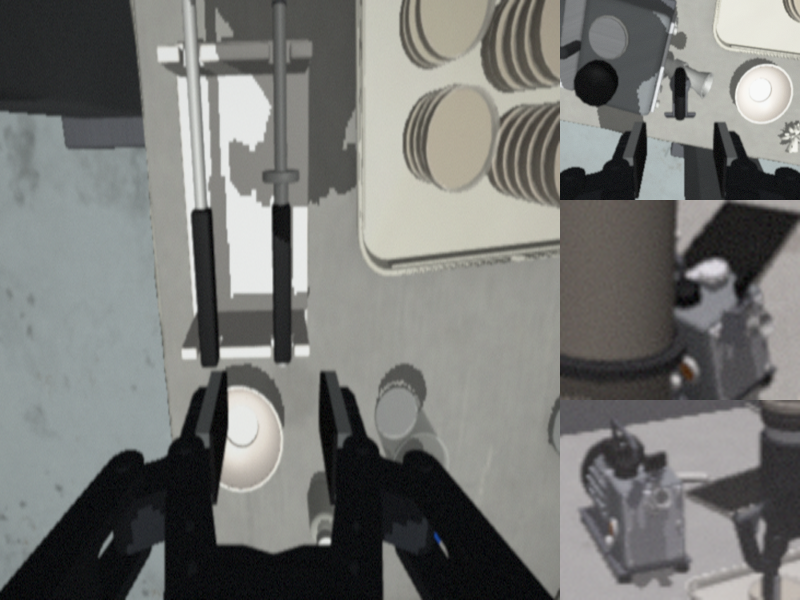

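The cover is swung to the robot's side and the flared mouth is free (top right crop, near (700,83)). In the wrist view the dip rod's grip runs from (282,206) to (282,361) with its collar at (281,175). The stirrer, which has no collar, is at (205,285).

Run:
```python
from h import *
import pickle
s,a=pickle.load(open("w3.pkl","rb"));C=cam("wrist",s);sc=np.array([512/560,384/600])
for n,p,z in(("gfront",(282,206),.07),("grear",(282.5,361),.07),("colbehind",(281,182),.066),("colfront",(281,170),.066),("shaft far",(280,60),.062)):
    print(n,onz(np.array(p)*sc,z,C).round(4))
g=a.astype(int).sum(2)
for r in (140,160,180,200,215):
    x=np.arange(240,275);d=x[(g[r,240:275]<110)];print(r,d.min(),d.max(),onz(((d.min()+d.max())/2,r),.07,C).round(4))
s2,a2=pickle.load(open("w2.pkl","rb"));cv2.imwrite("pics/t1.png",crop(a2,180,100,200,150,800,600))
```

```text
gfront [ 0.4668 -0.2016  0.07  ]
grear [ 0.4664 -0.2981  0.07  ]
colbehind [ 0.4662 -0.1888  0.066 ]
colfront [ 0.4663 -0.1822  0.066 ]
shaft far [ 0.4662 -0.1259  0.062 ]
140 250 264 [ 0.466  -0.2088  0.07  ]
160 264 264 [ 0.4722 -0.2271  0.07  ]
180 264 264 [ 0.4721 -0.246   0.07  ]
200 250 265 [ 0.4659 -0.2657  0.07  ]
215 251 264 [ 0.4658 -0.2811  0.07  ]
```

View pics/t1.png

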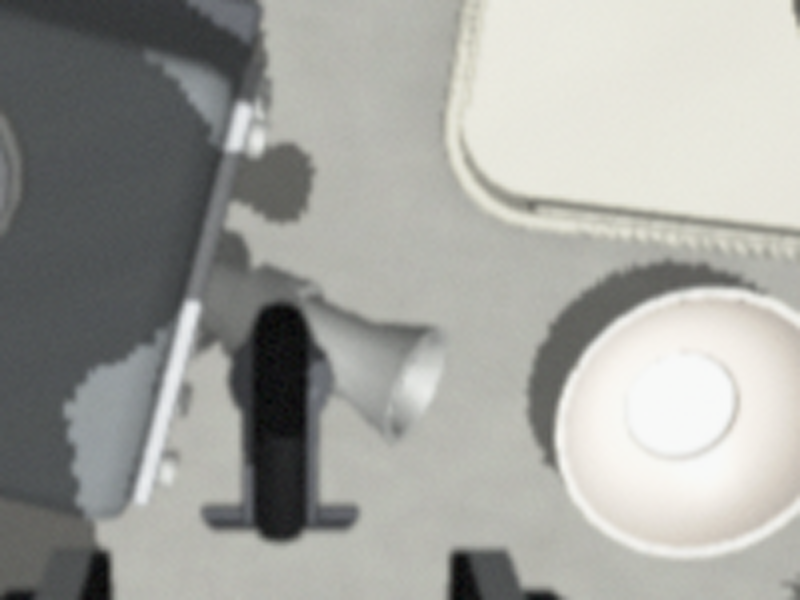

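The crop shows the free mouth: its rim ends are at (437,335) and (393,437), with the centre at about (415,386).

Run:
```python
from h import *
import pickle
s2,a2=pickle.load(open("w2.pkl","rb"));C=cam("wrist",s2)
for p in((437,335),(393,437),(415,386)):print(onz((180+p[0]/4,100+p[1]/4),.15,C).round(4))
print("knob top",onz((180+280/4,100+372/4),.206,C).round(4), "case",[onz((180+x/4,100+y/4),.15,C).round(4) for x,y in((255,60),(135,505))])
plan([.466,-.255,.1],down(0),4);plan([.466,-.255,.1],down(0),1)
```

```text
[0.5058 0.2189 0.15  ]
[0.4804 0.2232 0.15  ]
[0.4933 0.221  0.15  ]
knob top [0.5095 0.2548 0.206 ] case [array([0.5563, 0.2691, 0.15  ]), array([0.4526, 0.2779, 0.15  ])]
n 4 dist [ 0.0056 -0.012  -0.124 ] turn [-0.01 -0.05 -0.89]
[[-3.0, 1.5, 31.0], [-0.0, -0.01, -0.22]]
[[-3.0, 1.4, 31.0], [-0.0, -0.01, -0.22]]
[[-3.0, 1.4, 31.0], [-0.0, -0.01, -0.22]]
[[-3.0, 1.4, 31.0], [-0.0, -0.01, -0.22]]
n 1 dist [ 0.0056 -0.012  -0.124 ] turn [-0.01 -0.05 -0.89]
[[-12.1, 5.8, 124.0], [-0.01, -0.05, -0.89]]
```

Emit:
drive_tool:
  moves:
    - [[-3,1,31],[0,0,-0.2]]
    - [[-3,1,31],[0,0,-0.2]]
    - [[-3,2,31],[0,0,-0.2]]
    - [[-3,1,31],[0,0,-0.2]]
    - [[0,0,0],[0,0,0]]

```text
t: 7.1
ee_pos: [0.4621, -0.2539, 0.0965]
ee_rot: [0.708, 0.706, -0.001, -0.004]
wrist_force: [-0.4, -0.1, 0.0]
gripper_width: 0.0426
```

Emit:
drive_tool:
  moves:
    - [[0,0,0],[0,0,0]]
    - [[0,0,0],[0,0,0]]

```text
t: 7.3
ee_pos: [0.466, -0.2572, 0.1022]
ee_rot: [0.708, 0.706, 0.001, 0.002]
wrist_force: [0.6, -1.0, -0.0]
gripper_width: 0.0424
```

Emit:
drive_tool:
  moves:
    - [[1,0,18],[0,0,0]]
    - [[1,0,18],[0,0,0]]
    - [[0,0,0],[0,0,0]]
    - [[0,0,0],[0,0,0]]

```text
t: 7.7
ee_pos: [0.4655, -0.2552, 0.0657]
ee_rot: [0.709, 0.706, 0.0, 0.001]
wrist_force: [0.1, 0.6, 0.2]
gripper_width: 0.0427
```

Emit:
drive_tool:
  moves:
    - [[0,0,0],[0,0,0]]
    - [[0,0,0],[0,0,0]]
    - [[0,0,0],[0,0,0]]
    - [[0,0,0],[0,0,0]]
    - [[0,0,0],[0,0,0]]
  fingers: 0

```text
t: 8.2
ee_pos: [0.4657, -0.2556, 0.0658]
ee_rot: [0.709, 0.705, 0.001, 0.001]
wrist_force: [0.3, 1.1, 6.7]
gripper_width: 0.015
```

Run:
```python
from h import *
s=robot.observe();print(s["ee_pos"],s["gripper_width"],s["wrist_force"])
print(R.from_quat(s["ee_rot"]).as_matrix().round(4))
```

```text
[ 0.46565471 -0.25556153  0.06581584] 0.015016521908675447 [0.27217449 1.1214026  6.74422008]
[[ 4.8e-03  1.0e+00  2.7e-03]
 [ 1.0e+00 -4.8e-03 -9.0e-04]
 [-9.0e-04  2.7e-03 -1.0e+00]]
```

Emit:
drive_tool:
  moves:
    - [[0,0,-15],[0,0,0]]
    - [[0,0,-30],[0,0,0]]
    - [[0,0,-40],[0,0,0]]
    - [[0,0,-40],[0,0,0]]
    - [[0,0,0],[0,0,0]]

```text
t: 8.7
ee_pos: [0.4677, -0.2577, 0.195]
ee_rot: [0.709, 0.705, 0.002, 0.006]
wrist_force: [1.0, -1.2, -1.3]
gripper_width: 0.015
```

```bash
cat >> h.py <<'E'
CT=np.array([.0736,0,.0038])
def ins(gap,M=(.495,.220,.15),yaw=-4.3,pitch=30):
    r=down(yaw,pitch);d=r.as_matrix()[:,0];return np.array(M)-gap*d-r.apply(CT),r
E
python3 - <<'E'
from h import *
print(robot.observe()["wrist_force"]);p,r=ins(.145);print(p,r.as_matrix()[:,0]);plan(p,r)
E
```

```text
[ 1.01890667 -1.16771007 -1.25095716]
[0.480948   0.03311439 0.2625909 ] [ 0.06493348  0.86358766 -0.5       ]
n 7 dist [0.0133 0.2908 0.0676] turn [  1.67 -29.7    3.75]
[[41.5, 1.8, -9.9], [0.24, -4.24, 0.54]]
[[40.7, 1.4, -12.9], [0.24, -4.24, 0.54]]
[[39.6, 0.9, -15.9], [0.24, -4.24, 0.54]]
[[38.3, 0.5, -18.8], [0.24, -4.24, 0.54]]
[[36.8, 0.0, -21.6], [0.24, -4.24, 0.54]]
[[35.1, -0.4, -24.2], [0.24, -4.24, 0.54]]
[[33.3, -0.8, -26.8], [0.24, -4.24, 0.54]]
```

Emit:
drive_tool:
  moves:
    - [[42,2,-10],[0.2,-4.2,0.5]]
    - [[41,1,-13],[0.2,-4.2,0.5]]
    - [[40,1,-16],[0.2,-4.2,0.5]]
    - [[38,1,-19],[0.2,-4.2,0.5]]
    - [[37,0,-22],[0.2,-4.2,0.5]]

```text
t: 9.2
ee_pos: [0.4738, -0.0446, 0.2398]
ee_rot: [0.712, 0.678, -0.136, 0.123]
wrist_force: [0.5, 0.7, -1.2]
gripper_width: 0.0149
```

Emit:
drive_tool:
  moves:
    - [[35,0,-24],[0.2,-4.2,0.5]]
    - [[28,-1,-27],[0.2,-4.2,0.5]]
    - [[0,0,0],[0,0,0]]
    - [[0,0,0],[0,0,0]]
    - [[0,0,0],[0,0,0]]

```text
t: 9.7
ee_pos: [0.4775, 0.0303, 0.2617]
ee_rot: [0.707, 0.66, -0.189, 0.17]
wrist_force: [-0.1, -0.5, -3.3]
gripper_width: 0.0151
```

Run:
```python
from h import *
import pickle
s=robot.observe();F={n:robot.grab_frame(n) for n in("wrist","scene","side")};pickle.dump((s,F),open("w4.pkl","wb"))
p=np.array(s["ee_pos"]);r=R.from_quat(s["ee_rot"]);print(p,r.as_matrix().round(4).tolist())
tip=p+r.apply(CT+[.115,0,0]);col=p+r.apply(CT);print("tip",tip,"col",col)
M=np.array([.495,.22,.15])
for n in F:
    C=cam(n,s);print(n,proj([M,tip,col],C).round(1).tolist())
C=cam("side",s);u=proj([M],C)[0].astype(int)
a=crop(F["wrist"],156,0,200,150,800,600)
cv2.imwrite("pics/i1.png",np.vstack([crop(F["wrist"],128,0,256,128,800,400),np.hstack([crop(F["side"],u[0]-50,u[1]-25,100,50,400,200),crop(F["scene"],*(proj([M],cam("scene"))[0].astype(int)-[50,25]),100,50,400,200)])]))
```

```text
[0.47752594 0.03031049 0.26168361] [[0.0576, 0.9974, -0.0432], [0.8686, -0.0714, -0.4903], [-0.4921, -0.0092, -0.8705]]
tip [0.48822203 0.19226699 0.16555826] col [0.48160004 0.09237689 0.22215434]
wrist [[273.3, -544.8], [252.0, -339.4], [251.2, 102.9]]
scene [[180.2, 160.6], [185.7, 160.2], [210.9, 155.4]]
side [[227.6, 166.5], [228.6, 165.2], [237.5, 159.0]]
```

View pics/i1.png

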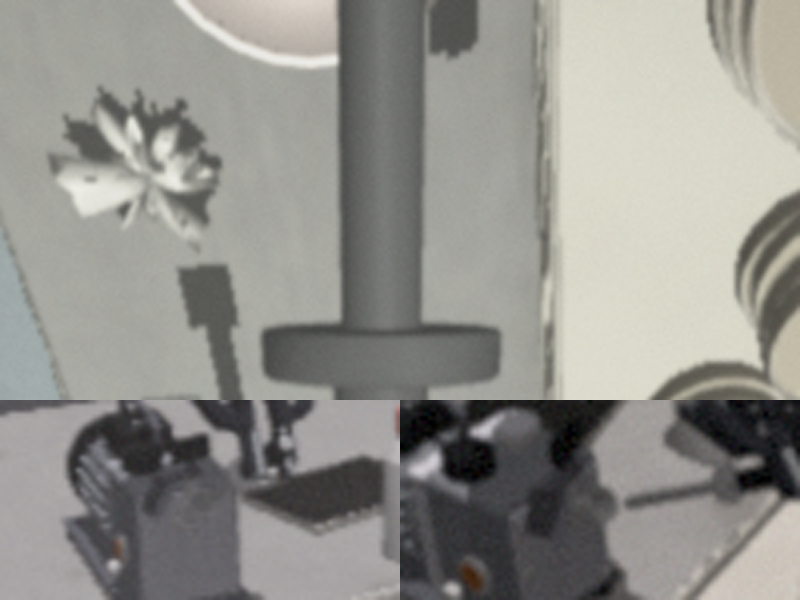

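Run:
```python
from h import *
M=(.4948,.220,.15)
p,r=ins(.14,M);plan(p,r,1);p2,r=ins(.1,M);plan(p2,r)
```

```text
n 1 dist [ 0.0034  0.0077 -0.002 ] turn [-0.36 -0.58  0.33]
[[7.9, 2.8, -2.1], [-0.36, -0.58, 0.33]]
n 2 dist [ 0.006   0.0422 -0.022 ] turn [-0.36 -0.58  0.33]
[[23.9, 1.5, -0.9], [-0.18, -0.29, 0.16]]
[[23.9, 1.5, -1.0], [-0.18, -0.29, 0.16]]
```

Emit:
drive_tool:
  moves:
    - [[8,3,-2],[-0.4,-0.6,0.3]]
    - [[0,0,0],[0,0,0]]
    - [[0,0,0],[0,0,0]]
    - [[0,0,0],[0,0,0]]

```text
t: 10.25
ee_pos: [0.4817, 0.0394, 0.26]
ee_rot: [0.707, 0.658, -0.189, 0.177]
wrist_force: [0.4, 0.3, -1.8]
gripper_width: 0.0148
```

Run:
```python
from h import *
M=(.4948,.220,.15);s=robot.observe();print(s["wrist_force"],s["moment"],s["joint_positions"])
p,r=ins(.14,M);plan(p,r,1);p2,r=ins(.1,M);plan(p2,r,4)
```

```text
[ 0.41131144  0.29430807 -1.83814208] [0.58827033 0.0198555  0.00735714] [-0.943373    0.35341327  0.67105278  1.63281404  0.27540047  1.42358506
 -0.4206814 ]
n 1 dist [-0.0006 -0.0019  0.0001] turn [0.16 0.04 0.21]
[[-1.8, -0.4, 0.9], [0.16, 0.04, 0.21]]
n 4 dist [ 0.002   0.0326 -0.0199] turn [0.16 0.04 0.21]
[[9.6, -0.1, 0.2], [0.04, 0.01, 0.05]]
[[9.6, -0.1, 0.2], [0.04, 0.01, 0.05]]
[[9.6, -0.1, 0.2], [0.04, 0.01, 0.05]]
[[9.6, -0.1, 0.2], [0.04, 0.01, 0.05]]
```

Aligned to within about 1 mm, so I'm entering the flare.

Emit:
drive_tool:
  moves:
    - [[10,0,0.3],[0,0,0]]
    - [[10,0,0.3],[0,0,0]]
    - [[9,0,0.3],[0,0,0]]
    - [[9,0,0],[0,0,0]]
    - [[0,0,0],[0,0,0]]

```text
t: 10.75
ee_pos: [0.4837, 0.074, 0.239]
ee_rot: [0.705, 0.66, -0.19, 0.177]
wrist_force: [-1.1, -0.1, -2.0]
gripper_width: 0.0149
```

Run:
```python
from h import *
import pickle
s=robot.observe();F={n:robot.grab_frame(n) for n in("scene","side")}
p=np.array(s["ee_pos"]);r=R.from_quat(s["ee_rot"]);f=r.inv().apply(s["wrist_force"]);print("force tool",f.round(2),"moment tool",r.inv().apply(s["moment"]).round(3))
M=(.4948,.22,.15);p1,r1=ins(.1,M);plan(p1,r1,1)
cv2.imwrite("pics/i2.png",np.hstack([crop(F["scene"],*(proj([M],cam("scene"))[0].astype(int)-[20,30]),60,60,400,400),crop(F["side"],*(proj([M],cam("side"))[0].astype(int)-[30,30]),60,60,400,400)]))
```

```text
force tool [ 0.83 -1.11  1.79] moment tool [0.006 0.667 0.012]
n 1 dist [-0.0003  0.      0.    ] turn [0.16 0.08 0.24]
[[-0.0, -0.3, -0.0], [0.16, 0.08, 0.24]]
```

View pics/i2.png

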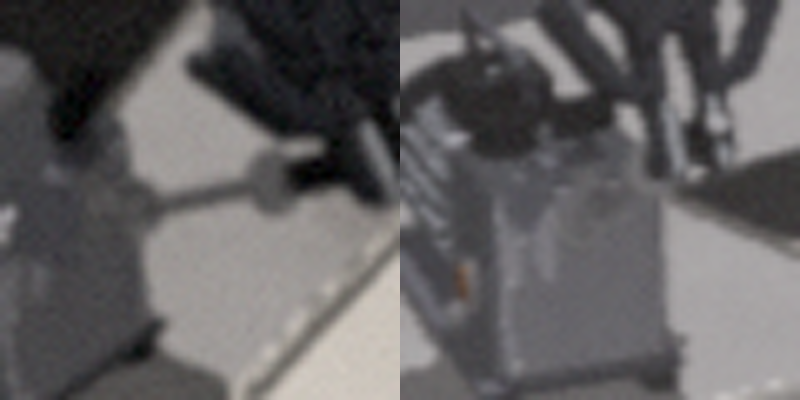

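The scene crop shows the shaft at (150,205) running into the flared mouth, with no contact force beyond the rod's weight. I'm carrying on slowly and watching the forces.

Emit:
drive_tool:
  moves:
    - [[6,0,0],[0,0,0]]
    - [[6,0,0],[0,0,0]]
    - [[6,0,0],[0,0,0]]
    - [[0,0,0],[0,0,0]]

```text
t: 11.25
ee_pos: [0.4849, 0.0888, 0.2305]
ee_rot: [0.706, 0.659, -0.189, 0.177]
wrist_force: [-0.2, 0.5, -2.2]
gripper_width: 0.0152
```

```bash
cat > f.py <<'E'
from h import *
s=robot.observe();r=R.from_quat(s["ee_rot"]);print("F",r.inv().apply(s["wrist_force"]).round(2),"T",r.inv().apply(s["moment"]).round(3))
p=np.array(s["ee_pos"]);M=(.4948,.22,.15);d=np.array(M)-p-r.apply(CT);print("to go, tool axes mm",(r.inv().apply(d)*1000).round(2));plan(*ins(0,M),1,s)
E
python3 f.py
```

```text
F [ 1.5  -0.24  1.73] T [ 0.006  0.617 -0.004]
to go, tool axes mm [8.06e+01 9.00e-01 8.00e-02]
n 1 dist [ 0.0053  0.0696 -0.0404] turn [0.18 0.   0.33]
[[80.6, 0.5, 0.1], [0.18, 0.0, 0.33]]
```

Emit:
drive_tool:
  moves:
    - [[8,0,0],[0,0,0.1]]
    - [[8,0,0],[0,0,0.1]]
    - [[8,0,0],[0,0,0]]
    - [[8,0,0],[0,0,0]]
    - [[0,0,0],[0,0,0]]

```text
t: 11.75
ee_pos: [0.4868, 0.1168, 0.2141]
ee_rot: [0.707, 0.658, -0.189, 0.177]
wrist_force: [0.5, -0.2, -1.8]
gripper_width: 0.015
```

```bash
python3 f.py
```

```text
F [0.76 0.55 1.63] T [ 0.006  0.603 -0.03 ]
to go, tool axes mm [48.07  0.62 -0.07]
n 1 dist [ 0.0034  0.0415 -0.024 ] turn [0.17 0.02 0.17]
[[48.1, 0.4, -0.0], [0.17, 0.02, 0.17]]
```

Emit:
drive_tool:
  moves:
    - [[9,0,0],[0,0,0]]
    - [[9,0,0],[0,0,0]]
    - [[9,0,0],[0,0,0]]
    - [[7,0,0],[0,0,0]]
    - [[0,0,0],[0,0,0]]

```text
t: 12.25
ee_pos: [0.489, 0.146, 0.1972]
ee_rot: [0.707, 0.658, -0.189, 0.177]
wrist_force: [-0.3, 0.2, -1.7]
gripper_width: 0.0152
```

```bash
python3 f.py
```

```text
F [ 1.01 -0.28  1.32] T [0.016 0.558 0.017]
to go, tool axes mm [14.31  0.47 -0.08]
n 1 dist [ 0.0012  0.0124 -0.0071] turn [0.17 0.02 0.16]
[[14.3, 0.3, -0.1], [0.17, 0.02, 0.16]]
```

Emit:
drive_tool:
  moves:
    - [[3,0,0],[0,0,0]]
    - [[3,0,0],[0,0,0]]
    - [[3,0,0],[0,0,0]]
    - [[2,0,0],[0,0,0]]
    - [[0,0,0],[0,0,0]]

```text
t: 12.75
ee_pos: [0.4899, 0.1542, 0.1925]
ee_rot: [0.708, 0.657, -0.189, 0.177]
wrist_force: [-0.4, -0.1, -1.5]
gripper_width: 0.0148
```

```bash
python3 f.py
```

```text
F [ 0.64 -0.42  1.33] T [-0.004  0.588  0.001]
to go, tool axes mm [ 4.78 -0.04 -0.04]
n 1 dist [ 0.0002  0.0041 -0.0024] turn [0.16 0.02 0.04]
[[4.8, -0.1, -0.0], [0.16, 0.02, 0.04]]
```

Emit:
drive_tool:
  moves:
    - [[2,0,0],[0,0,0]]
    - [[2,0,0],[0,0,0]]
    - [[0,0,0],[0,0,0]]

```text
t: 13.05
ee_pos: [0.4903, 0.1575, 0.1905]
ee_rot: [0.708, 0.657, -0.189, 0.177]
wrist_force: [-0.1, -0.5, -2.0]
gripper_width: 0.0149
```

Emit:
drive_tool:
  moves:
    - [[2,0,0],[0,0,0]]
    - [[0,0,0],[0,0,0]]

```text
t: 13.25
ee_pos: [0.4903, 0.1576, 0.1903]
ee_rot: [0.708, 0.656, -0.19, 0.178]
wrist_force: [-1.4, -3.2, 1.9]
gripper_width: 0.0148
```

```bash
python3 f.py
```

```text
F [-3.76 -1.2   0.  ] T [ 0.146 -0.207 -0.006]
to go, tool axes mm [ 0.76 -0.29 -0.39]
n 1 dist [-0.0001  0.0007 -0.0002] turn [ 0.11  0.18 -0.06]
[[0.7, -0.2, -0.2], [0.11, 0.18, -0.06]]
```

The collar meets resistance right at the predicted depth. I'll press a little more and hold to confirm it's seated.

Emit:
drive_tool:
  moves:
    - [[2,0,0],[0,0,0]]
    - [[0,0,0],[0,0,0]]
    - [[0,0,0],[0,0,0]]
    - [[0,0,0],[0,0,0]]

```text
t: 13.65
ee_pos: [0.4903, 0.1576, 0.1902]
ee_rot: [0.708, 0.656, -0.191, 0.178]
wrist_force: [-2.0, -5.7, 4.9]
gripper_width: 0.0151
```

```bash
python3 f.py
```

```text
F [-7.47 -1.59 -1.3 ] T [ 0.364 -0.897 -0.091]
to go, tool axes mm [ 0.67 -0.39 -0.68]
n 1 dist [-0.0001  0.0007 -0.0001] turn [ 0.04  0.31 -0.16]
[[0.7, -0.2, -0.3], [0.04, 0.31, -0.16]]
```

Run:
```python
from h import *
s=robot.observe();W=robot.grab_frame("wrist");S=robot.grab_frame("scene")
M=(.4948,.22,.15);print(proj([M],cam("wrist",s)))
cv2.imwrite("pics/i3.png",np.hstack([crop(W,186,50,120,100,480,400),crop(S,*(proj([M],cam("scene"))[0].astype(int)-[20,30]),60,60,320,400)]))
```

```text
[[250.19352526 101.1473666 ]]
```

View pics/i3.png

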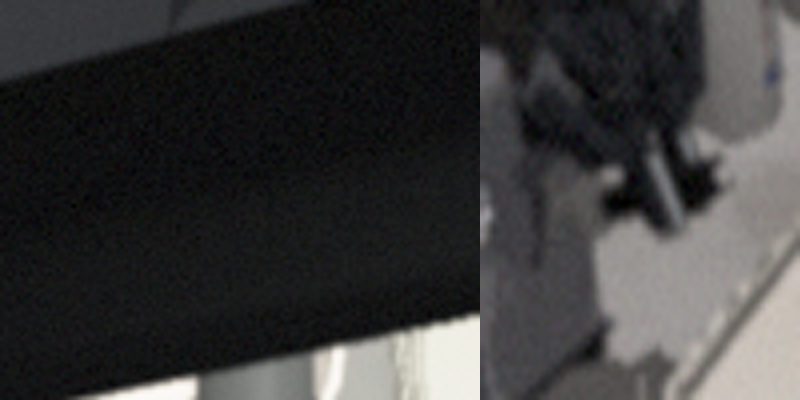

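The wrist view is filled by the knob bar, about 60 mm in front of the camera. The scene view shows the gripper at the mouth, with the collar hidden behind the fingers. The stop depth is 0.7 mm from the prediction, and the force and moment pattern fits a contact at the collar, so I take the rod as seated. I'm drawing it out along the axis.

Emit:
drive_tool:
  moves:
    - [[-10,0,0],[0,0,0]]
    - [[-20,0,0],[0,0,0]]
    - [[-30,0,0],[0,0,0]]
    - [[-30,0,0],[0,0,0]]
    - [[-30,0,0],[0,0,0]]

```text
t: 14.25
ee_pos: [0.4826, 0.0555, 0.2497]
ee_rot: [0.708, 0.657, -0.188, 0.177]
wrist_force: [0.5, 0.5, -0.5]
gripper_width: 0.0151
```

```bash
python3 f.py
```

```text
F [0.73 0.42 0.2 ] T [-0.003  0.565 -0.003]
to go, tool axes mm [119.11  -0.23   0.18]
n 1 dist [ 0.0076  0.1029 -0.0596] turn [ 0.19 -0.05 -0.02]
[[119.1, -0.2, 0.1], [0.19, -0.05, -0.02]]
```

Emit:
drive_tool:
  moves:
    - [[-30,0,0],[0,0,0]]
    - [[-20,0,0],[0,0,0]]
    - [[0,0,0],[0,0,0]]

```text
t: 14.55
ee_pos: [0.4796, 0.0102, 0.2757]
ee_rot: [0.71, 0.655, -0.188, 0.177]
wrist_force: [0.1, 0.2, -2.5]
gripper_width: 0.015
```

Run:
```python
from h import *
r=down(0);p=np.array([.459,.102,.115])-r.apply(CT+[.115,0,0]);print(p);plan(p,r,7)
```

```text
[ 0.459  -0.0866  0.1188]
n 7 dist [-0.0206 -0.0968 -0.1569] turn [-0.86 29.94 -4.54]
[[-1.0, -2.0, 26.4], [-0.12, 4.28, -0.65]]
[[-2.9, -2.0, 26.3], [-0.12, 4.28, -0.65]]
[[-4.8, -2.1, 26.0], [-0.12, 4.28, -0.65]]
[[-6.7, -2.3, 25.5], [-0.12, 4.28, -0.65]]
[[-8.6, -2.4, 25.0], [-0.12, 4.28, -0.65]]
[[-10.4, -2.6, 24.2], [-0.12, 4.28, -0.65]]
[[-12.2, -2.7, 23.4], [-0.12, 4.28, -0.65]]
```

Emit:
drive_tool:
  moves:
    - [[-1,-2,26],[-0.1,4.3,-0.65]]
    - [[-3,-2,26],[-0.1,4.3,-0.65]]
    - [[-5,-2,26],[-0.1,4.3,-0.65]]
    - [[-7,-2,25],[-0.1,4.3,-0.65]]
    - [[-9,-2,25],[-0.1,4.3,-0.65]]

```text
t: 15.05
ee_pos: [0.4658, -0.0542, 0.1618]
ee_rot: [0.71, 0.701, -0.054, 0.048]
wrist_force: [-0.1, 0.6, -2.6]
gripper_width: 0.0152
```

Emit:
drive_tool:
  moves:
    - [[-10,-3,24],[-0.1,4.3,-0.65]]
    - [[-12,-3,23],[-0.1,4.2,-0.65]]
    - [[0,0,0],[0,0,0]]
    - [[0,0,0],[0,0,0]]
    - [[0,0,0],[0,0,0]]

```text
t: 15.55
ee_pos: [0.4598, -0.0807, 0.1188]
ee_rot: [0.704, 0.71, -0.002, -0.002]
wrist_force: [0.6, 0.6, -2.0]
gripper_width: 0.015
```

Run:
```python
from h import *
s=robot.observe();r=R.from_quat(s["ee_rot"]);p=np.array(s["ee_pos"])
print("t",s["t"],"tip",(p+r.apply(CT+[.115,0,0])).round(4),"axis",r.as_matrix()[:,0].round(3),s["wrist_force"],s["gripper_width"],np.abs(s["dq"]).max())
S=robot.grab_frame("scene");D=robot.grab_frame("side")
cv2.imwrite("pics/f.png",np.hstack([crop(S,95,120,200,150,400,300),crop(D,185,130,200,150,400,300)]))
```

```text
t 15.55 tip [0.4581 0.1078 0.1151] axis [-0.009  1.     0.   ] [ 0.59114536  0.63498894 -1.95453237] 0.015037593315573946 0.018485283657613927
```

View pics/f.png

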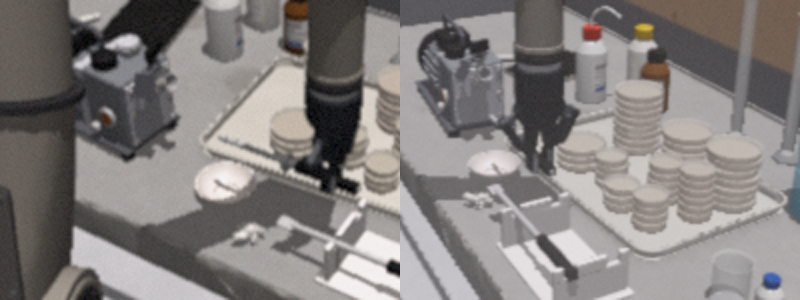

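The final view shows the rod level, its tip at scene crop (220,138) above the dish at (225,183). The dish and tissue are undisturbed. I'll centre the tip by 5 mm, let it settle and check the pixel.

Emit:
drive_tool:
  moves:
    - [[-5,0,0],[0,0,0]]
    - [[0,0,0],[0,0,0]]
    - [[0,0,0],[0,0,0]]
    - [[0,0,0],[0,0,0]]
    - [[0,0,0],[0,0,0]]

```text
t: 16.15
ee_pos: [0.4589, -0.0876, 0.1188]
ee_rot: [0.705, 0.709, -0.002, -0.002]
wrist_force: [-0.6, -0.3, -1.5]
gripper_width: 0.0152
```

Run:
```python
from h import *
print("tip px now vs seen (205,189)",proj([[.4581,.1078,.1151]],cam("scene")).round(1), "dish px",proj([[.459,.102,.026]],cam("scene")).round(1),"seen",95+225/2,120+183/2)
s=robot.observe();r=R.from_quat(s["ee_rot"]);p=np.array(s["ee_pos"])
tip=p+r.apply(CT+[.115,0,0]);print(tip.round(4),r.as_matrix()[:,0].round(3),s["gripper_width"],np.abs(s["dq"]).max(),s["t"])
if np.hypot(*(tip-[.459,.102,0])[:2])<.012 and s["gripper_width"]>.013:robot.close_job();print("closed")
```

```text
tip px now vs seen (205,189) [[204.  187.6]] dish px [[207.5 210.4]] seen 207.5 211.5
[0.4578 0.1009 0.115 ] [-0.006  1.     0.   ] 0.015156021206004719 0.0031573885924646374 16.15
the job is handed in; nothing more can be done
closed
```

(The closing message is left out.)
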